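Nip the pine board in the screw press and add a quarter turn

ROBOT

A 6-joint arm with a two-finger parallel gripper is mounted at the origin on a cart in front of the work surface, level with it; the furniture and walls round the work are solid. World frame = base frame: x ahead of the robot, y to its left, z up, the work surface at z = 0. Lengths are in m, angles in degrees, forces in N, time in s.
With the tool pointing down it reaches from about 0.4 to 0.825 m from the base axis. Payload 7 kg.
Tool frame: the origin (TCP) lies on the centre line of the jaws, within the pads' length; the fingertips stand 19 mm ahead of it and the grasp point (between the pads) is the TCP; z points along the fingers, y is the line along which they close (so a half turn about z gives the same grasp; the last joint's range is limited). The gripper opens to 88 mm and grips with 3 to 60 N. Pads are 19 mm wide; open, the fingers measure 130 mm over their backs; the gripper's body (78 mm by 193 mm) begins 47 mm behind the grasp point.
Start: joints at [-54.998, 20.546, 0.682, 0, -70.136, -16.507], TCP at [0.214, -0.64, 0.246] pointing down, gripper open.
Joint ranges: [-176.03, 176.03], [-82.01, 121.73], [-58.28, 71.71], [-173.87, 95.51], [-174.79, -0.11], [-173.66, 173.66]. Speed limits (degrees/s): [136.94, 136.94, 172.46, 180, 180, 180].

INTERFACE

Orientations are given as [roll, pitch, yaw] about the fixed x, y, z axes, in that order (R = Rz(yaw) Ry(pitch) Rx(roll)).
In Python, from plant import * gives the robot as it stands. The module is installed in compiled form; this text tells all that it offers.
- The arm moves only by the tool play_rows, never from a script. Its argument "deltas" is a list of rows, each a list of 6 numbers: the shift along the world's x, y, z scaled (see below), then the turn, a rotation vector about the world's x, y, z scaled (see below). A call has 1 to 10 rows; each row shifts and turns the commanded pose from where the row before left it; what a row does not reach is not made up. The controller multiplies each number of a shift by 800 mm and each number of a turn by 180 degrees. A row lasts 1/10 s, in which the tool goes at most 50 mm and 8.59 degrees, less where a joint would pass 70% of its speed; a pose out of reach is approached as far as the arm can. A call with a number of a shift or a turn outside -1 to 1 is refused whole. A call with a gripper value outside its range is refused whole. "gripper" is the gripper command: -1 is shut, 1 is fully open, values between are in proportion, set as the call begins (left out, the last holds). The fingers move at their own pace and stop on an object; the grip force is fixed at half the most. Time passes only in rows, so rows that do not move let the fingers close. It gives the time, the measured TCP pose, the force, the opening and the grip force at its end, in the units of the state.
- get_obs(): the state, without advancing time (a new reading comes with each control period).
- snapshot(name): name is "scene" or "top"; returns (picture, depth): 420x560x3 uint8, blue, green, red; 420x560 float32, m along the optical axis (not along the pixel's ray), 0 where there is no reading.
- camera_model(name): a dict with "fx", "fy", "cx", "cy" (pixels), "world_to_cam" (4x4, takes a point from world to camera coordinates). Camera axes: x right, y down, z forward; pixel columns grow to the right and rows downward; lengths in m; the calibration is good to about 2 mm. A picture is of the moment at which its call begins. camera_model takes no time and is no camera call.
- close_job(): hands the job in; it is judged then, once.
The state is a dict: "clock": time; "joint_pos": joint angles; "qvel": joint speeds; "tau": joint torques, N m; "tool_pos": TCP position; "orientation": TCP orientation; "force": force on the tool from outside, world axes, zero at the start; "moment": the same for the moment, N m; "opening": finger opening in m; "gripper_force": force on a finger pad.
Only numpy, scipy, OpenCV 4.12 (cv2) and the standard library are available. Lean on these libraries where they do the work, as an engineer would, in place of code of your own. Each camera call takes 0.05 s, during which the arm holds its last target. There are 200 camera calls.

TASK

Lay one end of the pine board on the bed of the screw press, straight along the bed with its length running out to the left, and with the whole platen above the wood, and let go of it. Then wind the crank clockwise until you feel the platen meet the wood, add just a quarter of a turn from there to grip it without crushing it, and let go, leaving the other things on the bench alone.

Things in the scene. Friction and masses are not known exactly. Their poses are not given: they have to be found in the camera images.
- press: Grey bench screw press, fixed. Bed plate 118 x 300 x 20 mm, its top 20 mm above the bench. Origin on the bench under the screw axis, x away from the robot, y along the bed to the left, z up; the bed spans x -38 to 80, y -80 to 220 mm. A column (front face at x = 49 mm) carries the head arm, so it is open to the front and to both sides.
- bed_centre (a point): Point on the bed's top right under the middle of the platen; axes as the press. The steel platen (36 x 34 mm along x, y; it does not turn) hangs 15 to 27 mm above a board laid here: its stem was set by the last user, so how far it must be wound is unknown and must be felt. It has a spring behind it, preloaded to 60 N, then 13 N per mm.
- screw (a joint): Screw and crank angle, rad, growing clockwise seen from above, which lowers platen and crank 16 mm a turn. Starts at -1.2 to 1.2, no end stops; at 0 the crank points along the press's -y. Even thread friction of 0.36 N m (6.5 N at the knob); it stays where left. As the platen meets the wood the torque steps up by about 0.15 N m (2.8 N at the knob), then climbs 0.08 N m per rad (1.5 N).
- knob (a point): middle of the grip of the black crank knob, an upright freely spinning cylinder 18 mm thick and 37 mm high, 55 mm from the screw axis; this point is 23 mm above the crank arm and 14 mm under the knob's top, 236 mm above the bench when joint screw is 0
- crank_axis (a point): point on the screw axis level with point knob; goes up and down with the crank. The top of the crank hub and its bolt is 19 mm below it
- board: pine board 62 x 370 x 14 mm, 0.2 to 0.35 kg, lying flat at the front of the bench; origin at the middle of its underside, y along its length, x across, z up
- head_top (a point): middle of the top of the press's head arm, above the bed, on the screw axis, 145 mm above the bench; the arm is 54 mm wide, 40 mm thick and runs from 25 mm in front of the axis back to the column
- glue_pot: bystander: small jar with white lid, 38 mm thick, 46 mm high, origin under its middle; leave alone
- small_carton: bystander: small red and white card box 26 x 34 x 30 mm, origin under its middle; leave alone
- rubber_block: bystander: black rubber sanding block 42 x 68 x 26 mm, origin under its middle; leave alone
- green_tape: bystander: roll of green tape 73 mm across, 18 mm high, lying flat, origin under its middle; leave alone

How it is judged:
By the outcome, as a careful person would: the job done as asked, in the order asked, and still so for the second after the job is handed in, with the robot touching nothing.
It also fails if it takes over 72 s, if anything falls off the work surface, if the arm or the gripper's body presses on something with over 40 N, if the wrist force passes 120 N, or if a joint passes its speed limit or range.

## Working session

There is one attempt and no reset: what is moved stays moved. The work goes in short steps, Python scripts to look and compute and a tool call to move; the robot and the scene stay as the last step left them, time stands still between calls to the robot, and variables do not carry over. Pictures are saved under pics/ and viewed, at most 10 in all, crops included, and the job is handed in when it is done.

Besides the shell and the picture viewer there is one more tool, called after ">>>" as a command line: name --pt "numbers of a row" for each row, then --argument value for the rest. play_rows: Moves the arm, as the interface text tells. Its arguments: {"type":"object","properties":{"deltas":{"type":"array","items":{"type":"array","items":{"type":"number","minimum":-1,"maximum":1}}},"gripper":{"type":"number"}},"required":["deltas"]}

```bash
mkdir -p pics
cat > h.py <<'E'
from plant import *
import numpy as np, cv2
def snap(n,f):
    im,d=snapshot(n); cv2.imwrite('pics/'+f+'.png',im); np.save('pics/'+f+'.npy',d); return im,d
def w(n,u,v,d=None,z=None):
    c=camera_model(n); T=np.linalg.inv(c['world_to_cam'])
    r=np.array([(u-c['cx'])/c['fx'],(v-c['cy'])/c['fy'],1.])
    if z is not None:
        k=T[:3,:3]@r; s=(z-T[2,3])/k[2]; return T[:3,3]+s*k
    return T[:3,:3]@(r*d)+T[:3,3]
def px(n,p):
    c=camera_model(n); q=c['world_to_cam']@np.append(p,1); return c['fx']*q[0]/q[2]+c['cx'],c['fy']*q[1]/q[2]+c['cy']
E
python3 - <<'E'
from h import *
print(get_obs())
for n in('scene','top'):
    snap(n,n+'0'); c=camera_model(n); print(n,c['fx'],np.linalg.inv(c['world_to_cam']).round(3))
E
```

```text
{'clock': 0.0, 'joint_pos': array([-5.49981488e+01,  2.05919404e+01,  6.35014926e-01, -2.16722052e-02,
       -7.01332899e+01, -1.65066870e+01]), 'qvel': array([ 0.00363209,  0.1191867 ,  0.12732323,  0.05841111, -0.11474161,
        0.08174318]), 'tau': array([-9.45727516e-04, -5.82717741e+01,  2.93057048e+01,  6.99700758e+00,
        6.83663209e-03, -1.48757731e-04]), 'tool_pos': array([ 0.21397779, -0.63972591,  0.24462148]), 'orientation': array([ 1.79907714e+02, -6.10178843e-03, -1.61512212e+02]), 'force': array([-0.21789139,  0.89585122,  0.66451609]), 'moment': array([0.06484368, 0.0278965 , 0.02133223]), 'gripper_force': 0.0, 'opening': 0.08783697971185396}
scene 459.60494892281315 [[ 0.575 -0.428  0.697 -0.493]
 [-0.818 -0.307  0.487 -0.656]
 [ 0.005 -0.85  -0.527  0.916]
 [ 0.     0.     0.     1.   ]]
top 444.6475246136882 [[ 0.023 -0.997  0.075  0.407]
 [-1.    -0.024 -0.011  0.044]
 [ 0.013 -0.075 -0.997  1.439]
 [ 0.     0.     0.     1.   ]]
```

View pics/top0.png

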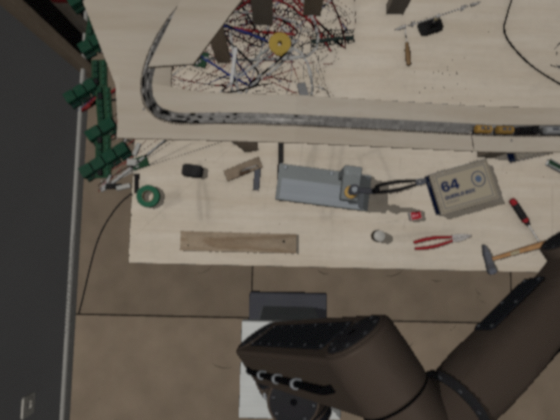

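View pics/scene0.png

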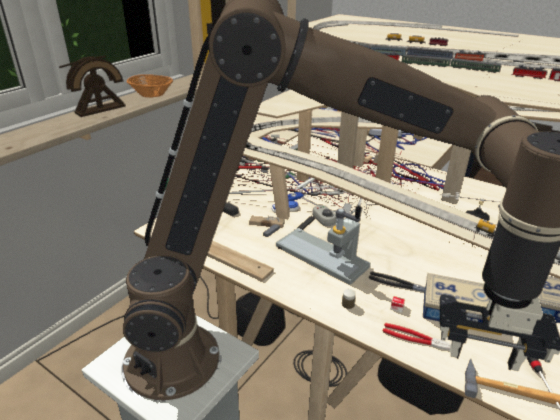

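The top view shows the board at (180–298, 231–253), the press bed at (277–370, 165–210) with its head near (352,185), the jar at (379,236), the carton at (416,215), the rubber block at (194,170) and the tape at (149,196). I'll enlarge this area next.

Run:
```python
from h import *
im=cv2.imread('pics/top0.png')
a=cv2.resize(im[155:265,265:395],None,fx=6,fy=6,interpolation=cv2.INTER_CUBIC)[:600]
cv2.imwrite('pics/c1.png',a[:,:780])
b=cv2.resize(im[220:265,170:310],None,fx=5,fy=5,interpolation=cv2.INTER_CUBIC)
im2=cv2.imread('pics/scene0.png')
c=cv2.resize(im2[195:290,265:385],None,fx=5,fy=5,interpolation=cv2.INTER_CUBIC)
cv2.imwrite('pics/c2.png',b); cv2.imwrite('pics/c3.png',c)
d=np.load('pics/top0.npy')
for p in [(200,240),(280,243),(300,190),(352,170),(352,185),(379,236)]: print(p,w('top',*p,d=d[p[1],p[0]]).round(3))
# head pixels by height
c=camera_model('top');u,v=np.meshgrid(np.arange(560),np.arange(420))
r=np.stack([(u-c['cx'])/c['fx']*d,(v-c['cy'])/c['fy']*d,d],-1);T=np.linalg.inv(c['world_to_cam'])
P=r@T[:3,:3].T+T[:3,3]; 
print((P[160:215:2,335:375:2,2]*1000).astype(int))
```

```text
(200, 240) [0.402 0.297 0.02 ]
(280, 243) [0.398 0.043 0.015]
(300, 190) [ 0.569 -0.017  0.025]
(352, 170) [ 0.618 -0.164  0.143]
(352, 185) [ 0.565 -0.153  0.214]
(379, 236) [ 0.428 -0.267  0.045]
[[  -6    4    1    0    0   -1    2    3    3    3    1    0   -4    0
     6   -1    4    1    1    2]
 [   5    5    2    6   -2    0    5   -1    3    4   -1   -1   -1    0
     3    2   -7   -2    1    3]
 [   1    7   -1    0   -1    0   -2   -4    1    0   -5    6    4    0
     0   -2    9    2   -2   -1]
 [   0   -7    4 1439  122  146  146  143  147  143  148  145  141    1
    -1    4    6    2    5    1]
 [  -4   -2    3   -1  130  143  147  152  142  142  145  149  143  145
     3    0    0    0    0    6]
 [  22   19    6   85  138  144  151  144  149  144  144  147  149  145
     8    1    2    0   -1    1]
 [  17   16   35   94  140  149  144  140  146  145  148  147  149  148
     2    2    6   -1    1    0]
 [  21   23   48  100  139  146  140  146  144  144  145  145  144  144
    19   16   17   -2    0    8]
 [  18   19   55   92  142  148  145  148  145  141  144  144 
[... 1338 characters left out ...]
4   21   20   19   18   18   25   23
    17   21   16    3    3    3]
 [  22   17   20   27   20   30   20   23   23   27   26   21   21   21
    22   16   18   -4    0   -1]
 [  21   22   23   17   17   23   24   25   19   19   20   21   17   19
    22   20   18   -1    0    1]
 [   7    6    1    0    5    5   16   21   19   20   14   23   21   21
    18   18   20   -4    3    2]
 [   2    0    1    3    0   10    2   -2    2   -3    0    3   10   12
    13   17    0   -1    1    6]
 [   2    5   -1   -2    1    1    3    2    0    2    4    3    3    5
    -1    3    2   -5    2    0]
 [  -1   -3    3    0    8    0   -3    2   -4    0    0    3   -3   -4
    -2    2    2   -1   -2    0]]
```

View pics/c1.png

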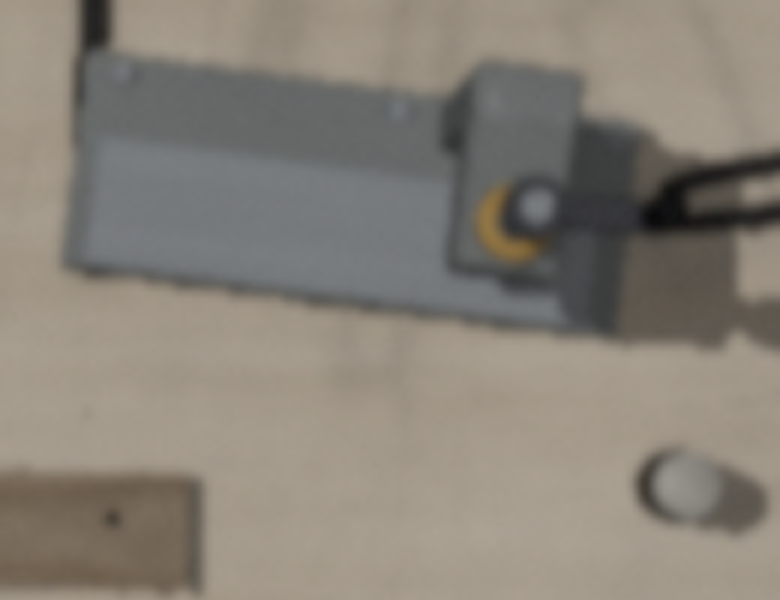

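View pics/c2.png

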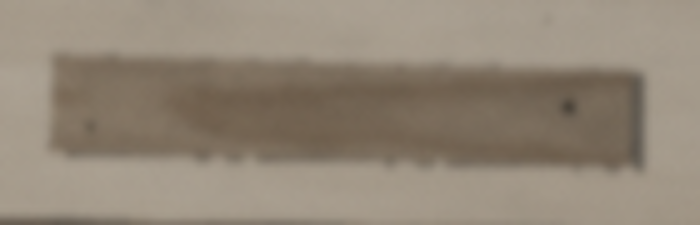

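View pics/c3.png

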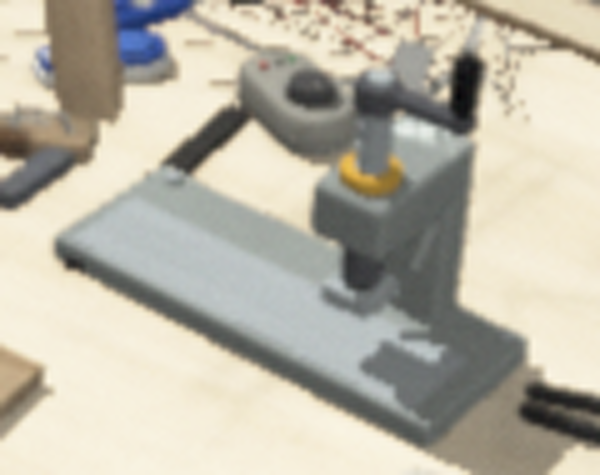

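The crops show these positions:
- **Bed corners (c1 px):** (88,52), (68,265), (612,330) and (645,130).
- **Hub bolt (c1 px):** (537,205).
- **Knob (c1 px):** about (655,215).
- **Board corners (c2 px):** (52,57), (50,150), (632,73) and (632,166).

The crank points right.

Run:
```python
from h import *
d=np.load('pics/top0.npy')
c=camera_model('top');u,v=np.meshgrid(np.arange(560),np.arange(420))
r=np.stack([(u-c['cx'])/c['fx']*d,(v-c['cy'])/c['fy']*d,d],-1);T=np.linalg.inv(c['world_to_cam'])
P=r@T[:3,:3].T+T[:3,3]
f=lambda a,b:(265+a/6-.4,155+b/6-.4)
for n,(a,b),z in [('LF',(88,52),.02),('Lf',(68,263),.02),('Rf',(612,326),.02),('RF',(645,128),.02),('hub',(537,205),.217),('knob',(655,215),.25),('jar',(685,486),.046),('board far R',(200,480),.014)]:
    print(n,w('top',*f(a,b),z=z).round(4))
print('board')
for a,b in [(52,57),(50,150),(632,73),(632,166)]: print(w('top',170+a/5-.4,220+b/5-.4,z=.014).round(4))
def rect(mask,name):
    q=P[mask][:,:2].astype(np.float32)*1000; print(name,len(q),cv2.minAreaRect(q))
h=cv2.medianBlur(P[...,2].astype(np.float32),3)
M=np.zeros(h.shape,bool);M[160:213,270:375]=1
m=M&(h>.011)&(h<.2); rect(m,'bed+head')
M[:]=0;M[225:258,175:303]=1
m=M&(h>.008)&(h<.03); n,l,s,_=cv2.connectedComponentsWithStats(m.astype(np.uint8)); rect(l==1+s[1:,4].argmax(),'board')
M[:]=0;M[180:200,335:385]=1
m=M&(h>.2); rect(m&(u<368),'crank'); rect(M&(h>.235)&(u>364),'knob'); print(h[184:198,364:384:1].__mul__(1000).astype(int))
m=(h>.135)&(h<.15)&(u>335)&(u<372)&(v>165)&(v<202);rect(m,'arm')
ds=np.load('pics/scene0.npy')
sp=lambda a,b:(265+a/5-.4,195+b/5-.4)
for n,(a,b),z in [('hubtop',(375,76),.217),('knobtop',(469,58),.25),('bedL',(58,240),.02),('bedfrontR',(430,432),.02),('RF',(525,340),.02),('LF',(165,178),.02)]:
    x,y=sp(a,b); print(n,w('scene',x,y,z=z).round(4), w('scene',x,y,d=ds[int(y+.5),int(x+.5)]).round(4))
```

```text
LF [0.6543 0.0512 0.02  ]
Lf [0.5402 0.0591 0.02  ]
Rf [ 0.5136 -0.2324  0.02  ]
RF [ 0.6208 -0.2491  0.02  ]
hub [ 0.554  -0.1588  0.217 ]
knob [ 0.5468 -0.2065  0.25  ]
jar [ 0.4288 -0.2664  0.046 ]
board far R [ 0.4263 -0.0141  0.014 ]
board
[0.4289 0.3625 0.014 ]
[0.3698 0.3614 0.014 ]
[ 0.4275 -0.0079  0.014 ]
[ 0.3682 -0.0092  0.014 ]
bed+head 3418 ((529.7366943359375, -96.3541259765625), (319.48236083984375, 258.756591796875), 87.17874908447266)
board 2256 ((400.4942321777344, 178.16896057128906), (368.19744873046875, 62.24140930175781), 89.95722198486328)
crank 150 ((555.915771484375, -169.35992431640625), (28.061494827270508, 50.95626449584961), 8.735871315002441)
knob 39 ((551.0957641601562, -212.9116668701172), (15.362655639648438, 15.569990158081055), 51.43124008178711)
[[ 22  21  21  20  20  20  16   1   0   0   0   2   8   9   9  13  13  14
   11  11]
 [ 21  21  20  20  19  18  14   1   0   1   1   8  14  13  10  10   8   7
    8   7]
 [ 22  21  20  20  20  16   5   1   1   1  14 247 248 247  10   7   0   0
    0   1]
 [209 209 207  26  26  26  16   4   1 227 247 250 25
[... 629 characters left out ...]
[ 18  19  19  19  18   1   0   1   1   1   1   2   3   2   0   0   1   1
   -1  -1]
 [ 20  20  20  21  18   0  -2   1   1   1   0   0   1   1   1   1   1   0
    0  -1]
 [ 22  21  21  20  18   0  -2   0   0   1   2   2   2   1   0   0   0   0
    0   0]]
arm 479 ((580.9798583984375, -171.59042358398438), (74.86443328857422, 104.3564682006836), 84.23700714111328)
hubtop [ 0.5559 -0.1559  0.217 ] [ 0.5511 -0.1582  0.2202]
knobtop [ 0.5546 -0.2134  0.25  ] [ 0.547  -0.2166  0.2549]
bedL [0.5405 0.0575 0.02  ] [0.5401 0.0572 0.0204]
bedfrontR [ 0.508  -0.2364  0.02  ] [ 0.5158 -0.2332  0.013 ]
RF [ 0.6229 -0.2444  0.02  ] [ 0.6225 -0.2446  0.0203]
LF [0.6449 0.0393 0.02  ] [0.6392 0.0358 0.0245]
```

Run:
```python
from h import *
im=cv2.imread('pics/top0.png'); d=np.load('pics/top0.npy')
c=camera_model('top');u,v=np.meshgrid(np.arange(560),np.arange(420))
r=np.stack([(u-c['cx'])/c['fx']*d,(v-c['cy'])/c['fy']*d,d],-1);T=np.linalg.inv(c['world_to_cam'])
P=r@T[:3,:3].T+T[:3,3]; h=cv2.medianBlur(P[...,2].astype(np.float32),3)
def line(cols,r0,r1,lo,z):
    f,b=[],[]
    for x in cols:
        k=[y for y in range(r0,r1) if lo<h[y,x]<.04]
        b.append(w('top',x,k[0]-.5,z=z)[:2]); f.append(w('top',x,k[-1]+.5,z=z)[:2])
    for n,q in(('far',b),('front',f)):
        q=np.array(q); p=np.polyfit(q[:,1],q[:,0],1); p=np.polyfit(*(q[abs(np.polyval(p,q[:,1])-q[:,0])<.003].T[::-1]),1)
        print(n,'yaw',-np.degrees(np.arctan(p[0])).round(2),'x at y=-.157,0,.177',np.polyval(p,[-.157,0,.177]).round(4))
line(range(283,334),155,213,.010,.02); line(range(186,295),225,260,.007,.014)
# gap and platen: scene depth near platen
s=np.load('pics/scene0.npy')
print(w('top',416,215,z=.03))
```

```text
far yaw -6.26 x at y=-.157,0,.177 [0.6349 0.6521 0.6715]
front yaw -5.96 x at y=-.157,0,.177 [0.5164 0.5328 0.5513]
far yaw -0.02 x at y=-.157,0,.177 [0.4315 0.4316 0.4316]
front yaw -0.22 x at y=-.157,0,.177 [0.3683 0.3689 0.3695]
[ 0.49733021 -0.38838005  0.03      ]
```

>>> play_rows --pt "0.02 0.06 0 0 0 0.0477" --pt "0.02 0.06 0 0 0 0.0477" --pt "0.02 0.06 0 0 0 0.0477" --pt "0.02 0.06 0 0 0 0.0477" --pt "0.02 0.06 0 0 0 0.0477" --pt "0.02 0.06 0 0 0 0.0477" --pt "0.02 0.06 0 0 0 0.0477" --pt "0.02 0.06 0 0 0 0.0477" --pt "0.02 0.06 0 0 0 0.0155" --pt "0.02 0.06 0 0 0 0" --gripper 1

```text
clock: 1.1
tool_pos: [0.3721, -0.1639, 0.2457]
orientation: [-180.0, 0.0, -89.9]
force: [1.6, -0.2, -0.2]
opening: 0.0874
gripper_force: 0.0
```

>>> play_rows --pt "0.0041 0.0527 -0.015 0 0 0" --pt "0.0041 0.0527 -0.015 0 0 0" --pt "0.0041 0.0527 -0.015 0 0 0" --pt "0.0041 0.0527 -0.015 0 0 0" --pt "0.0041 0.0527 -0.015 0 0 0" --pt "0.0041 0.0527 -0.015 0 0 0" --pt "0.0041 0.0527 -0.015 0 0 0" --pt "0.0041 0.0527 -0.015 0 0 0" --pt "0 0 -0.05 0 0 0" --pt "0 0 -0.03 0 0 0"

```text
clock: 2.1
tool_pos: [0.3976, 0.1722, 0.0835]
orientation: [179.9, -0.0, -89.9]
force: [0.6, 0.5, 0.2]
opening: 0.0875
gripper_force: 0.0
```

>>> play_rows --pt "0 0 -0.02 0 0 0" --pt "0 0 -0.02 0 0 0" --pt "0 0 -0.02 0 0 0" --pt "0 0 -0.0175 0 0 0" --pt "0 0 0 0 0 0"

```text
clock: 2.6
tool_pos: [0.3974, 0.1705, 0.022]
orientation: [179.9, -0.2, -90.0]
force: [-0.3, 0.3, -0.5]
opening: 0.0875
gripper_force: 0.0
```

>>> play_rows --pt "0.0035 0.007 0 0 0 0" --pt "0 0 0 0 0 0" --pt "0 0 0 0 0 0" --pt "0 0 0 0 0 0" --pt "0 0 0 0 0 0" --pt "0 0 0 0 0 0" --gripper -1

```text
clock: 3.2
tool_pos: [0.4012, 0.1772, 0.024]
orientation: [-180.0, 0.0, -90.0]
force: [-2.8, 0.5, 6.1]
opening: 0.0615
gripper_force: 30.0
```

>>> play_rows --pt "0 0 0.012 0 0 0" --pt "0 0 0.0205 0 0 0" --pt "0 -0.02 0 0 0 0" --pt "0 -0.0348 0 0 0 -0.006" --pt "0 -0.0348 0 0 0 -0.006" --pt "0 -0.0348 0 0 0 -0.006" --pt "0 -0.0348 0 0 0 -0.006" --pt "0 -0.0348 0 0 0 -0.006" --pt "0 -0.0348 0 0 0 -0.0033" --pt "0 -0.0148 0 0 0 0"

```text
clock: 4.2
tool_pos: [0.3998, -0.0203, 0.0493]
orientation: [179.9, -0.0, -96.2]
force: [0.5, -0.5, -2.4]
opening: 0.0617
gripper_force: 30.0
```

>>> play_rows --pt "0 0 0 0 0 0" --pt "0 0 0 0 0 0"

```text
clock: 4.4
tool_pos: [0.4012, -0.018, 0.0495]
orientation: [-180.0, 0.0, -96.1]
force: [-0.7, 0.6, -4.0]
opening: 0.0618
gripper_force: 30.0
```

Run:
```python
from h import *
print(get_obs())
a,_=snap('scene','s1'); b,_=snap('top','t1')
A=cv2.resize(a[190:300,220:390],None,fx=4,fy=4,interpolation=cv2.INTER_CUBIC)[:,:]
cv2.imwrite('pics/s1c.png',A)
```

```text
{'clock': 4.4, 'joint_pos': array([ 2.59635012e+01,  8.96327016e+00, -4.70634760e+01, -2.10873749e-03,
       -3.39639309e+01, -3.20378231e+01]), 'qvel': array([ 1.16157264,  0.13597091,  0.39785387,  0.05047289, -0.11002446,
       -0.0944253 ]), 'tau': array([ -0.70166085, -31.34898305,  17.84928381,   4.41308901,
        -0.0716147 ,   0.07350037]), 'tool_pos': array([ 0.40119997, -0.01796057,  0.04954578]), 'orientation': array([-1.79992722e+02,  5.94452988e-03, -9.60760704e+01]), 'force': array([-0.67847797,  0.5701767 , -3.98876563]), 'moment': array([0.04960366, 0.07871918, 0.01809456]), 'gripper_force': 29.99953866004944, 'opening': 0.06176085233481908}
```

View pics/s1c.png

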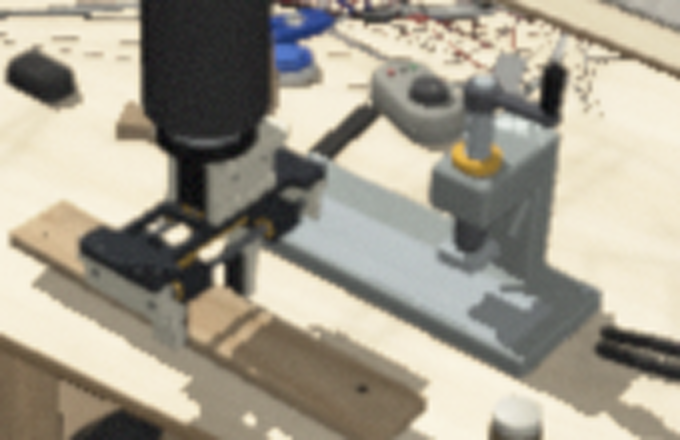

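The board is held level, parallel to the bed and clear of the jar at (515,420). The platen, at about (467,262), is well above board height, so I'll slide the board in.

>>> play_rows --pt "0.015 0 0 0 0 0" --pt "0.03 0 0 0 0 0" --pt "0.03 0 0 0 0 0" --pt "0.03 0 0 0 0 0" --pt "0.03 0 0 0 0 0" --pt "0.03 0 0 0 0 0" --pt "0.03 0 0 0 0 0" --pt "0.015 0 0 0 0 0" --pt "0 0 0 0 0 0"

```text
clock: 5.4
tool_pos: [0.571, -0.0172, 0.049]
orientation: [-180.0, -0.0, -96.0]
force: [-0.7, 0.3, -2.8]
opening: 0.0618
gripper_force: 30.0
```

>>> play_rows --pt "0 0 -0.004 0 0 0" --pt "0 0 -0.002 0 0 0" --pt "0 0 0 0 0 0"

```text
clock: 5.7
tool_pos: [0.5683, -0.0178, 0.0446]
orientation: [180.0, -0.0, -96.0]
force: [-1.2, -0.1, -3.3]
opening: 0.0617
gripper_force: 30.0
```

>>> play_rows --pt "0 0 -0.0012 0 0 0" --pt "0 0 0 0 0 0"

```text
clock: 5.9
tool_pos: [0.569, -0.0177, 0.0441]
orientation: [-180.0, 0.0, -96.0]
force: [-0.8, -0.9, -0.7]
opening: 0.0617
gripper_force: 30.0
```

Run:
```python
from h import *
print(get_obs()['force'],get_obs()['tool_pos'])
a,_=snap('scene','s2'); b,_=snap('top','t2')
A=cv2.resize(a[200:290,300:390],None,fx=6,fy=6,interpolation=cv2.INTER_CUBIC)
B=cv2.resize(b[155:220,265:395],(780,390),interpolation=cv2.INTER_CUBIC)
B=B[:,200:]; o=np.zeros((540,800,3),np.uint8); o[:,:540]=A; cv2.imwrite('pics/s2c.png',A)
```

```text
[-0.78405906 -0.91529492 -0.74909412] [ 0.56903485 -0.017717    0.04411285]
```

View pics/s2c.png

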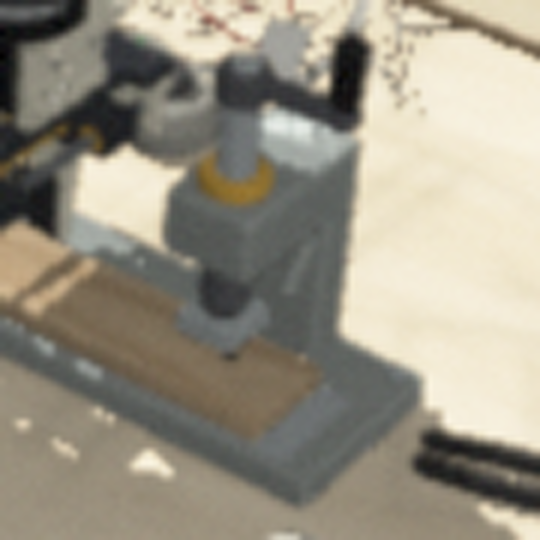

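The board lies flat and straight on the bed, with the platen wholly above it and its lower corners at about (178,326) and (222,350). I'll release it and lift.

>>> play_rows --pt "0 0 0 0 0 0" --pt "0 0 0 0 0 0" --pt "0 0 0 0 0 0" --pt "0 0 0 0 0 0" --gripper 1

```text
clock: 6.4
tool_pos: [0.5694, -0.0178, 0.0439]
orientation: [-180.0, 0.0, -96.0]
force: [-0.1, 0.8, 0.4]
opening: 0.0858
gripper_force: 0.0
```

>>> play_rows --pt "0 0 0.02 0 0 0" --pt "0 0 0.04 0 0 0" --pt "0 0 0.05 0 0 0" --pt "0 0 0.05 0 0 0" --pt "0 0 0.05 0 0 0" --pt "0 0 0.05 0 0 0" --pt "0 0 0.05 0 0 0" --pt "0 0 0 0 0 0"

```text
clock: 7.2
tool_pos: [0.5718, -0.0178, 0.2983]
orientation: [-179.4, 0.1, -96.0]
force: [-0.0, -0.1, -0.6]
opening: 0.0878
gripper_force: 0.0
```

>>> play_rows --pt "-0.005 -0.0405 0 0 0 0" --pt "-0.005 -0.0405 0 0 0 0" --pt "-0.005 -0.0405 0 0 0 0" --pt "-0.005 -0.0405 0 0 0 0" --pt "-0.005 -0.0405 0 0 0 0" --pt "0 -0.04 0 0 0 0" --pt "0 0 0 0 0 0" --pt "0 0 0 0 0 0" --gripper -0.09

```text
clock: 8.0
tool_pos: [0.549, -0.2125, 0.2913]
orientation: [180.0, 0.0, -96.1]
force: [0.9, 0.3, 0.3]
opening: 0.0401
gripper_force: 0.0
```

Run:
```python
from h import *
o=get_obs();print(o['tool_pos'],o['opening'],o['joint_pos'])
th=np.radians(-6);R=np.array([[np.cos(th),-np.sin(th)],[np.sin(th),np.cos(th)]])
for q in [(-.018,.017),(-.018,-.017),(.018,-.017)]:
    for z in (.049,.055,.061):
        p=R@q+[.5545,-.157]; a,b=px('scene',[*p,z]); print(q,z,((a+.4-300)*6).round(),((b+.4-200)*6).round())
b,d=snap('top','t3')
c=camera_model('top');u,v=np.meshgrid(np.arange(560),np.arange(420))
r=np.stack([(u-c['cx'])/c['fx']*d,(v-c['cy'])/c['fy']*d,d],-1);T=np.linalg.inv(c['world_to_cam'])
```

```text
[ 0.54895452 -0.2124989   0.29131755] 0.04010283325949888 [-2.15129831e+00  1.09702643e+01 -6.47918642e+00 -9.65938926e-03
 -7.25818297e+01 -3.97246857e+00]
(-0.018, 0.017) 0.049 168.0 342.0
(-0.018, 0.017) 0.055 168.0 333.0
(-0.018, 0.017) 0.061 169.0 324.0
(-0.018, -0.017) 0.049 222.0 369.0
(-0.018, -0.017) 0.055 223.0 360.0
(-0.018, -0.017) 0.061 224.0 350.0
(0.018, -0.017) 0.049 262.0 337.0
(0.018, -0.017) 0.055 263.0 328.0
(0.018, -0.017) 0.061 264.0 318.0
```

>>> play_rows --pt "0 0.001 -0.025 0 0 0" --pt "0 0 -0.025 0 0 0" --pt "0 0 -0.015 0 0 0" --pt "0 0 0 0 0 0"

```text
clock: 8.45
tool_pos: [0.5485, -0.2101, 0.2381]
orientation: [179.8, 0.0, -96.0]
force: [0.6, -0.5, 0.1]
opening: 0.0396
gripper_force: 0.0
```

>>> play_rows --pt "0 0 0 0 0 0" --pt "0 0 0 0 0 0" --pt "0 0 0 0 0 0" --pt "0 0 0 0 0 0" --gripper -1

```text
clock: 8.85
tool_pos: [0.5501, -0.2111, 0.2407]
orientation: [-179.9, -0.0, -96.0]
force: [1.7, -0.4, 2.5]
opening: 0.0172
gripper_force: 30.0
```

```bash
cat > c.py <<'E'
import numpy as np,sys
a,b,n=map(float,sys.argv[1:4]); q=np.radians(-96-np.linspace(a,b,int(n)+1))
d=.055*np.diff(np.c_[np.cos(q),np.sin(q)],axis=0)/.8
z=-.016*(b-a)/360/n/.8
print([[round(x,4),round(y,4),round(z,4),0,0,0] for x,y in d])
E
python3 c.py 0 40 4; python3 c.py 40 180 8; python3 c.py 180 360 10
```

```text
[[np.float64(-0.0118), np.float64(0.0023), -0.0006, 0, 0, 0], [np.float64(-0.0112), np.float64(0.0043), -0.0006, 0, 0, 0], [np.float64(-0.0103), np.float64(0.0062), -0.0006, 0, 0, 0], [np.float64(-0.009), np.float64(0.0079), -0.0006, 0, 0, 0]]
[[np.float64(-0.0121), np.float64(0.0171), -0.001, 0, 0, 0], [np.float64(-0.0064), np.float64(0.0199), -0.001, 0, 0, 0], [np.float64(-0.0001), np.float64(0.0209), -0.001, 0, 0, 0], [np.float64(0.0062), np.float64(0.02), -0.001, 0, 0, 0], [np.float64(0.0119), np.float64(0.0172), -0.001, 0, 0, 0], [np.float64(0.0165), np.float64(0.0128), -0.001, 0, 0, 0], [np.float64(0.0196), np.float64(0.0072), -0.001, 0, 0, 0], [np.float64(0.0209), np.float64(0.001), -0.001, 0, 0, 0]]
[[np.float64(0.0208), np.float64(-0.0056), -0.001, 0, 0, 0], [np.float64(0.018), np.float64(-0.0117), -0.001, 0, 0, 0], [np.float64(0.0135), np.float64(-0.0167), -0.001, 0, 0, 0], [np.float64(0.0077), np.float64(-0.0201), -0.001, 0, 0, 0], [np.float64(0.0011), np.float64(-0.0215), -0.001, 0, 0, 0], [np.float64(-0.0056), np.float64(-0.0208), -0.001, 0, 0, 0], [np.float64(-0.0117), np.float64(-0.018), -0.001, 0, 0, 0], [np.float64(-0.0167), np.float64(-0.0135), -0.001, 0, 0, 0], [np.float64(-0.0201), np.float64(-0.0077), -0.001, 0, 0, 0], [np.float64(-0.0215), np.float64(-0.0011), -0.001, 0, 0, 0]]
```

>>> play_rows --pt "-0.0118 0.0023 -0.0006 0 0 0" --pt "-0.0112 0.0043 -0.0006 0 0 0" --pt "-0.0103 0.0062 -0.0006 0 0 0" --pt "-0.009 0.0079 -0.0006 0 0 0"

```text
clock: 9.25
tool_pos: [0.5158, -0.1959, 0.2389]
orientation: [-179.9, -0.1, -96.0]
force: [2.3, -6.6, -0.4]
opening: 0.0173
gripper_force: 30.0
```

>>> play_rows --pt "-0.0121 0.0171 -0.001 0 0 0" --pt "-0.0064 0.0199 -0.001 0 0 0" --pt "-0.0001 0.0209 -0.001 0 0 0" --pt "0.0062 0.02 -0.001 0 0 0" --pt "0.0119 0.0172 -0.001 0 0 0" --pt "0.0165 0.0128 -0.001 0 0 0" --pt "0.0196 0.0072 -0.001 0 0 0" --pt "0.0209 0.001 -0.001 0 0 0"

```text
clock: 10.05
tool_pos: [0.5596, -0.1012, 0.2325]
orientation: [179.9, -0.0, -96.0]
force: [-7.2, -4.9, 8.1]
opening: 0.017
gripper_force: 30.0
```

>>> play_rows --pt "0.0208 -0.0056 -0.001 0 0 0" --pt "0.018 -0.0117 -0.001 0 0 0" --pt "0.0135 -0.0167 -0.001 0 0 0" --pt "0.0077 -0.0201 -0.001 0 0 0" --pt "0.0011 -0.0215 -0.001 0 0 0"

```text
clock: 10.55
tool_pos: [0.6088, -0.1619, 0.2285]
orientation: [179.9, 0.0, -96.0]
force: [-11.2, 7.4, 13.5]
opening: 0.0174
gripper_force: 30.0
```

```bash
cat > q.py <<'E'
from h import *
o=get_obs();p=o['tool_pos'];F=o['force'];C=np.array([.5545,-.157]);r=p[:2]-C
f=np.arctan2(r[1],r[0]);q=(-96-np.degrees(f))%360
t=np.array([np.sin(f),-np.cos(f)]);print('R',np.linalg.norm(r),'q',q,'z',p[2],'Ft',-F[:2]@t,'Fr',F[:2]@r/np.linalg.norm(r),'Fz',F[2],o['clock'])
E
python3 q.py
```

```text
R 0.054533748421567586 q 269.1656834995713 z 0.22847960589668612 Ft 6.328500864730678 Fr -11.802478601276064 Fz 13.458686938831374 10.55
```

>>> play_rows --pt "-0.0012 0 0.0012 0 0 0" --pt "0 0 0 0 0 0"

```text
clock: 10.75
tool_pos: [0.6082, -0.1636, 0.2286]
orientation: [180.0, -0.1, -96.1]
force: [-0.0, -7.1, -1.1]
opening: 0.0176
gripper_force: 30.0
```

```bash
python3 q.py; python3 c.py 270 360 5|sed 's/np.float64//g'; python3 c.py 360 450 5|sed 's/np.float64//g'; python3 c.py 450 470 2|sed 's/np.float64//g'
```

```text
R 0.054116970176829884 q 270.9972836252251 z 0.2285834990037255 Ft -7.016284291269441 Fr 0.86114887155514 Fz -1.121491303673423 10.75
[[(-0.0056), (-0.0208), -0.001, 0, 0, 0], [(-0.0117), (-0.018), -0.001, 0, 0, 0], [(-0.0167), (-0.0135), -0.001, 0, 0, 0], [(-0.0201), (-0.0077), -0.001, 0, 0, 0], [(-0.0215), (-0.0011), -0.001, 0, 0, 0]]
[[(-0.0208), (0.0056), -0.001, 0, 0, 0], [(-0.018), (0.0117), -0.001, 0, 0, 0], [(-0.0135), (0.0167), -0.001, 0, 0, 0], [(-0.0077), (0.0201), -0.001, 0, 0, 0], [(-0.0011), (0.0215), -0.001, 0, 0, 0]]
[[(0.0023), (0.0118), -0.0006, 0, 0, 0], [(0.0043), (0.0112), -0.0006, 0, 0, 0]]
```

>>> play_rows --pt "-0.0056 -0.0208 -0.001 0 0 0" --pt "-0.0117 -0.018 -0.001 0 0 0" --pt "-0.0167 -0.0135 -0.001 0 0 0" --pt "-0.0201 -0.0077 -0.001 0 0 0" --pt "-0.0215 -0.0011 -0.001 0 0 0"

```text
clock: 11.25
tool_pos: [0.5498, -0.2112, 0.2248]
orientation: [-179.7, 0.0, -96.0]
force: [7.3, 3.3, -2.7]
opening: 0.0171
gripper_force: 30.0
```

```bash
sed -i 's/.5545,-/.5537,-/' q.py; python3 q.py; for i in 360 380 400 420 440 460 480 500 520 540 560 580 600 620 640 660 680 700; do python3 c.py $i $((i+20)) 4|sed 's/np.float64//g;s/, 0, 0, 0//g'; done
```

```text
R 0.05434058519474738 q 358.158955983455 z 0.224792175701153 Ft 7.057158586881814 Fr -3.856121732187422 Fz -2.708148775589492 11.25
[[(-0.0059), (0.0009), -0.0003], [(-0.0058), (0.0014), -0.0003], [(-0.0057), (0.0019), -0.0003], [(-0.0055), (0.0024), -0.0003]]
[[(-0.0053), (0.0029), -0.0003], [(-0.005), (0.0033), -0.0003], [(-0.0047), (0.0037), -0.0003], [(-0.0044), (0.0041), -0.0003]]
[[(-0.004), (0.0045), -0.0003], [(-0.0036), (0.0048), -0.0003], [(-0.0031), (0.0051), -0.0003], [(-0.0027), (0.0054), -0.0003]]
[[(-0.0022), (0.0056), -0.0003], [(-0.0017), (0.0058), -0.0003], [(-0.0012), (0.0059), -0.0003], [(-0.0007), (0.006), -0.0003]]
[[(-0.0002), (0.006), -0.0003], [(0.0004), (0.006), -0.0003], [(0.0009), (0.0059), -0.0003], [(0.0014), (0.0058), -0.0003]]
[[(0.0019), (0.0057), -0.0003], [(0.0024), (0.0055), -0.0003], [(0.0029), (0.0053), -0.0003], [(0.0033), (0.005), -0.0003]]
[[(0.0037), (0.0047), -0.0003], [(0.0041), (0.0044), -0.0003], [(0.0045), (0.004), -0.0003], [(0.0048), (0.0036), -0.0003]]
[[(0.0051), (0.0031), -0.0003], [(0.0054), (0.0027), -0.0003], [(0.0056), (0.0022),
[... 633 characters left out ...]
9), -0.0003], [(0.0007), (-0.006), -0.0003]]
[[(0.0002), (-0.006), -0.0003], [(-0.0004), (-0.006), -0.0003], [(-0.0009), (-0.0059), -0.0003], [(-0.0014), (-0.0058), -0.0003]]
[[(-0.0019), (-0.0057), -0.0003], [(-0.0024), (-0.0055), -0.0003], [(-0.0029), (-0.0053), -0.0003], [(-0.0033), (-0.005), -0.0003]]
[[(-0.0037), (-0.0047), -0.0003], [(-0.0041), (-0.0044), -0.0003], [(-0.0045), (-0.004), -0.0003], [(-0.0048), (-0.0036), -0.0003]]
[[(-0.0051), (-0.0031), -0.0003], [(-0.0054), (-0.0027), -0.0003], [(-0.0056), (-0.0022), -0.0003], [(-0.0058), (-0.0017), -0.0003]]
[[(-0.0059), (-0.0012), -0.0003], [(-0.006), (-0.0007), -0.0003], [(-0.006), (-0.0002), -0.0003], [(-0.006), (0.0004), -0.0003]]
```

>>> play_rows --pt "-0.0059 0.0009 -0.0003 0 0 0" --pt "-0.0058 0.0014 -0.0003 0 0 0" --pt "-0.0057 0.0019 -0.0003 0 0 0" --pt "-0.0055 0.0024 -0.0003 0 0 0"

```text
clock: 11.65
tool_pos: [0.5308, -0.2061, 0.2239]
orientation: [-179.9, -0.1, -96.0]
force: [5.2, -4.0, -3.2]
opening: 0.017
gripper_force: 30.0
```

>>> play_rows --pt "-0.0053 0.0029 -0.0003 0 0 0" --pt "-0.005 0.0033 -0.0003 0 0 0" --pt "-0.0047 0.0037 -0.0003 0 0 0" --pt "-0.0044 0.0041 -0.0003 0 0 0"

```text
clock: 12.05
tool_pos: [0.5149, -0.1951, 0.2229]
orientation: [-179.9, -0.1, -96.0]
force: [4.0, -4.6, -2.2]
opening: 0.0174
gripper_force: 30.0
```

>>> play_rows --pt "-0.004 0.0045 -0.0003 0 0 0" --pt "-0.0036 0.0048 -0.0003 0 0 0" --pt "-0.0031 0.0051 -0.0003 0 0 0" --pt "-0.0027 0.0054 -0.0003 0 0 0"

```text
clock: 12.45
tool_pos: [0.5039, -0.1793, 0.222]
orientation: [-180.0, -0.1, -96.0]
force: [3.0, -6.3, -1.2]
opening: 0.0171
gripper_force: 30.0
```

>>> play_rows --pt "-0.0022 0.0056 -0.0003 0 0 0" --pt "-0.0017 0.0058 -0.0003 0 0 0" --pt "-0.0012 0.0059 -0.0003 0 0 0" --pt "-0.0007 0.006 -0.0003 0 0 0"

```text
clock: 12.85
tool_pos: [0.4989, -0.1607, 0.2211]
orientation: [-180.0, -0.1, -96.0]
force: [1.3, -5.9, 0.6]
opening: 0.0169
gripper_force: 30.0
```

>>> play_rows --pt "-0.0002 0.006 -0.0003 0 0 0" --pt "0.0004 0.006 -0.0003 0 0 0" --pt "0.0009 0.0059 -0.0003 0 0 0" --pt "0.0014 0.0058 -0.0003 0 0 0"

```text
clock: 13.25
tool_pos: [0.5006, -0.1418, 0.2202]
orientation: [180.0, -0.1, -96.0]
force: [-0.3, -6.7, 0.6]
opening: 0.0173
gripper_force: 30.0
```

>>> play_rows --pt "0.0019 0.0057 -0.0003 0 0 0" --pt "0.0024 0.0055 -0.0003 0 0 0" --pt "0.0029 0.0053 -0.0003 0 0 0" --pt "0.0033 0.005 -0.0003 0 0 0"

```text
clock: 13.65
tool_pos: [0.5086, -0.1247, 0.2193]
orientation: [179.9, -0.1, -96.0]
force: [-2.3, -6.8, 4.2]
opening: 0.017
gripper_force: 30.0
```

>>> play_rows --pt "0.0037 0.0047 -0.0003 0 0 0" --pt "0.0041 0.0044 -0.0003 0 0 0" --pt "0.0045 0.004 -0.0003 0 0 0" --pt "0.0048 0.0036 -0.0003 0 0 0"

```text
clock: 14.05
tool_pos: [0.5217, -0.1114, 0.2184]
orientation: [179.9, -0.1, -96.0]
force: [-7.3, -5.6, 7.2]
opening: 0.0176
gripper_force: 30.0
```

>>> play_rows --pt "0.0051 0.0031 -0.0003 0 0 0" --pt "0.0054 0.0027 -0.0003 0 0 0"

```text
clock: 14.25
tool_pos: [0.5294, -0.1068, 0.218]
orientation: [179.8, -0.1, -96.0]
force: [-7.2, -2.7, 9.2]
opening: 0.0174
gripper_force: 30.0
```

```bash
python3 q.py
```

```text
R 0.055783125422548666 q 148.19849526801255 z 0.21801687200971337 Ft 7.641632148828661 Fr 0.7323410558990197 Fz 9.2130956973296 14.25
```

>>> play_rows --pt "0.0056 0.0022 0 0 0 0" --pt "0.0058 0.0017 0 0 0 0"

```text
clock: 14.45
tool_pos: [0.5381, -0.1034, 0.2176]
orientation: [179.7, -0.1, -96.0]
force: [-9.4, -2.1, 7.0]
opening: 0.0173
gripper_force: 30.0
```

>>> play_rows --pt "0.0059 0.0012 -0.0003 0 0 0" --pt "0.006 0.0007 -0.0003 0 0 0"

```text
clock: 14.65
tool_pos: [0.5476, -0.1015, 0.2172]
orientation: [179.7, -0.1, -96.0]
force: [-10.4, 0.1, 8.7]
opening: 0.0177
gripper_force: 30.0
```

```bash
python3 q.py
```

```text
R 0.05582119090077809 q 167.76446500799082 z 0.21718944458109687 Ft 10.285855541839346 Fr 1.2355246701965286 Fz 8.6776991883941 14.65
```

Contact seems to lie between 485° and 515°, but the noise blurs it. I'll back off a little and feel it again in finer steps.

>>> play_rows --pt "-0.006 -0.0007 0.0003 0 0 0" --pt "-0.0059 -0.0012 0.0003 0 0 0" --pt "-0.0058 -0.0017 0.0003 0 0 0" --pt "-0.0056 -0.0022 0.0003 0 0 0"

```text
clock: 15.05
tool_pos: [0.5315, -0.1057, 0.218]
orientation: [-179.9, 0.0, -96.0]
force: [4.8, -0.9, -0.6]
opening: 0.0169
gripper_force: 30.0
```

>>> play_rows --pt "-0.0054 -0.0027 0.0003 0 0 0"

```text
clock: 15.15
tool_pos: [0.5271, -0.1079, 0.2183]
orientation: [-179.9, 0.0, -96.0]
force: [4.9, -0.7, -1.0]
opening: 0.0173
gripper_force: 30.0
```

>>> play_rows --pt "-0.0051 -0.0031 0.0003 0 0 0"

```text
clock: 15.25
tool_pos: [0.523, -0.1105, 0.2185]
orientation: [-179.9, 0.0, -96.0]
force: [5.1, -0.5, 0.0]
opening: 0.0174
gripper_force: 30.0
```

>>> play_rows --pt "-0.0048 -0.0036 0.0003 0 0 0"

```text
clock: 15.35
tool_pos: [0.5192, -0.1132, 0.2186]
orientation: [-179.9, 0.0, -96.0]
force: [6.9, 1.4, -2.6]
opening: 0.0171
gripper_force: 30.0
```

>>> play_rows --pt "-0.0045 -0.004 0.0003 0 0 0"

```text
clock: 15.45
tool_pos: [0.516, -0.1161, 0.2188]
orientation: [-179.9, 0.1, -96.0]
force: [7.8, 3.2, -1.9]
opening: 0.0175
gripper_force: 30.0
```

>>> play_rows --pt "-0.0041 -0.0044 0.0003 0 0 0"

```text
clock: 15.55
tool_pos: [0.5127, -0.1195, 0.2191]
orientation: [-179.9, 0.1, -96.0]
force: [6.5, 4.8, -1.2]
opening: 0.017
gripper_force: 30.0
```

>>> play_rows --pt "-0.0037 -0.0047 0.0003 0 0 0"

```text
clock: 15.65
tool_pos: [0.5097, -0.1231, 0.2192]
orientation: [-179.9, 0.1, -96.0]
force: [6.1, 4.6, -1.1]
opening: 0.0171
gripper_force: 30.0
```

>>> play_rows --pt "-0.0033 -0.005 0.0003 0 0 0"

```text
clock: 15.75
tool_pos: [0.507, -0.127, 0.2195]
orientation: [-179.9, 0.1, -96.0]
force: [6.9, 4.1, -2.1]
opening: 0.0176
gripper_force: 30.0
```

>>> play_rows --pt "-0.0029 -0.0053 0.0003 0 0 0"

```text
clock: 15.85
tool_pos: [0.5046, -0.1313, 0.2197]
orientation: [-179.9, 0.1, -96.0]
force: [6.0, 5.5, -1.8]
opening: 0.0171
gripper_force: 30.0
```

>>> play_rows --pt "-0.0024 -0.0055 0.0003 0 0 0"

```text
clock: 15.95
tool_pos: [0.5026, -0.1356, 0.2199]
orientation: [-179.9, 0.1, -96.0]
force: [6.6, 6.7, -0.9]
opening: 0.0171
gripper_force: 30.0
```

>>> play_rows --pt "0.0024 0.0055 -0.0003 0 0 0" --pt "0.0029 0.0053 -0.0003 0 0 0"

```text
clock: 16.15
tool_pos: [0.5056, -0.1292, 0.2196]
orientation: [179.9, -0.1, -96.1]
force: [1.9, -8.2, 0.4]
opening: 0.0172
gripper_force: 30.0
```

>>> play_rows --pt "0.0033 0.005 -0.0003 0 0 0"

```text
clock: 16.25
tool_pos: [0.508, -0.1252, 0.2193]
orientation: [179.9, -0.2, -96.0]
force: [1.1, -7.6, 1.1]
opening: 0.0172
gripper_force: 30.0
```

>>> play_rows --pt "0.0037 0.0047 -0.0003 0 0 0"

```text
clock: 16.35
tool_pos: [0.5108, -0.1215, 0.2191]
orientation: [179.9, -0.2, -96.0]
force: [0.4, -8.4, 2.4]
opening: 0.017
gripper_force: 30.0
```

>>> play_rows --pt "0.0041 0.0044 -0.0003 0 0 0"

```text
clock: 16.45
tool_pos: [0.5139, -0.118, 0.2189]
orientation: [179.8, -0.2, -96.0]
force: [-0.5, -7.6, 3.2]
opening: 0.0174
gripper_force: 30.0
```

>>> play_rows --pt "0.0045 0.004 -0.0003 0 0 0"

```text
clock: 16.55
tool_pos: [0.5172, -0.1148, 0.2186]
orientation: [179.8, -0.2, -96.0]
force: [-1.8, -7.0, 4.4]
opening: 0.0171
gripper_force: 30.0
```

>>> play_rows --pt "0.0048 0.0036 -0.0003 0 0 0"

```text
clock: 16.65
tool_pos: [0.5208, -0.1119, 0.2185]
orientation: [179.8, -0.2, -96.0]
force: [-4.8, -5.8, 8.1]
opening: 0.0176
gripper_force: 30.0
```

>>> play_rows --pt "0.0051 0.0031 -0.0003 0 0 0"

```text
clock: 16.75
tool_pos: [0.5242, -0.1096, 0.2183]
orientation: [179.7, -0.2, -96.1]
force: [-7.4, -6.1, 10.0]
opening: 0.0172
gripper_force: 30.0
```

>>> play_rows --pt "0.0054 0.0027 -0.0003 0 0 0"

```text
clock: 16.85
tool_pos: [0.5283, -0.1074, 0.2181]
orientation: [179.7, -0.2, -96.1]
force: [-8.6, -5.1, 9.8]
opening: 0.0175
gripper_force: 30.0
```

>>> play_rows --pt "0.0056 0.0022 -0.0003 0 0 0"

```text
clock: 16.95
tool_pos: [0.5326, -0.1054, 0.2179]
orientation: [179.7, -0.2, -96.1]
force: [-8.6, -2.1, 11.8]
opening: 0.0173
gripper_force: 30.0
```

>>> play_rows --pt "0.0058 0.0017 -0.0003 0 0 0"

```text
clock: 17.05
tool_pos: [0.5371, -0.1038, 0.2176]
orientation: [179.7, -0.1, -96.1]
force: [-9.3, -0.3, 12.0]
opening: 0.0173
gripper_force: 30.0
```

```bash
cat > fit.py <<'E'
import numpy as np
P=np.array([[.5315,-.1057,4.8,-.9,-1],[.5271,-.1079,4.9,-.7,-1],[.523,-.1105,5.1,-.5,-1],[.5192,-.1132,6.9,1.4,-1],[.516,-.1161,7.8,3.2,-1],[.5127,-.1195,6.5,4.8,-1],[.5097,-.1231,6.1,4.6,-1],[.507,-.127,6.9,4.1,-1],[.5046,-.1313,6.,5.5,-1],[.5026,-.1356,6.6,6.7,-1],
[.5056,-.1292,1.9,-8.2,1],[.508,-.1252,1.1,-7.6,1],[.5108,-.1215,.4,-8.4,1],[.5139,-.118,-.5,-7.6,1],[.5172,-.1148,-1.8,-7,1],[.5208,-.1119,-4.8,-5.8,1],[.5242,-.1096,-7.4,-6.1,1],[.5283,-.1074,-8.6,-5.1,1],[.5326,-.1054,-8.6,-2.1,1],[.5371,-.1038,-9.3,-.3,1],
[.4989,-.1607,1.3,-5.9,1],[.5006,-.1418,-.3,-6.7,1],[.5086,-.1247,-2.3,-6.8,1],[.5217,-.1114,-7.3,-5.6,1],[.5294,-.1068,-7.2,-2.7,1],[.5381,-.1034,-9.4,-2.1,1],[.5476,-.1015,-10.4,.1,1]])
# circle fit for centre using all positions incl first turn
Q=np.vstack([P[:,:2],[[.5158,-.1959],[.6082,-.1636],[.5498,-.2112],[.5308,-.2061],[.5149,-.1951],[.5039,-.1793]]])
s=np.linalg.lstsq(np.c_[2*Q,np.ones(len(Q))],(Q**2).sum(1),rcond=None)[0];print('C',s[:2],np.sqrt(s[2]+s[:2]@s[:2]))
C=np.array([.5542,-.157])
for x,y,fx,fy,d in P:
    r=np.array([x,y])-C;f=np.arctan2(r[1],r[0]);t=np.array([np.sin(f),-np.cos(f)])
    print(int(d),round(360+(-96-np.degrees(f))%360,1),'Ft',round(-d*(t@[fx,fy]),2),'Fr',round(r@[fx,fy]/np.linalg.norm(r),1))
E
python3 fit.py
```

```text
C [ 0.55368644 -0.15612496] 0.055021082840735806
-1 510.1 Ft 4.03 Fr -2.8
-1 505.1 Ft 3.95 Fr -3.0
-1 500.1 Ft 3.96 Fr -3.3
-1 495.4 Ft 6.26 Fr -3.2
-1 491.0 Ft 7.88 Fr -3.0
-1 486.1 Ft 7.92 Fr -1.6
-1 481.3 Ft 7.36 Fr -2.1
-1 476.4 Ft 7.16 Fr -3.6
-1 471.4 Ft 7.64 Fr -2.8
-1 466.5 Ft 8.72 Fr -3.5
1 473.8 Ft 6.17 Fr -5.7
1 478.5 Ft 5.64 Fr -5.2
1 483.3 Ft 6.25 Fr -5.6
1 488.1 Ft 5.81 Fr -4.9
1 492.8 Ft 5.97 Fr -4.1
1 497.5 Ft 7.31 Fr -1.8
1 501.7 Ft 9.52 Fr -1.2
1 506.4 Ft 9.98 Fr -0.5
1 511.3 Ft 8.74 Fr 1.4
1 516.2 Ft 8.95 Fr 2.6
1 440.2 Ft 5.97 Fr -0.9
1 459.8 Ft 6.53 Fr -1.5
1 479.3 Ft 6.88 Fr -2.1
1 498.5 Ft 9.19 Fr -0.3
1 507.7 Ft 7.65 Fr 0.8
1 517.3 Ft 9.61 Fr 0.7
1 527.2 Ft 10.32 Fr 1.3
```

Run:
```python
import numpy as np
f=np.radians(np.linspace(107.6,37.7,11)); print((.055*np.diff(np.c_[np.cos(f),np.sin(f)],axis=0)/.8).round(4).tolist())
```

```text
[[0.0081, 0.002], [0.0083, 0.001], [0.0084, 0.0], [0.0083, -0.001], [0.0081, -0.002], [0.0078, -0.003], [0.0074, -0.0039], [0.0069, -0.0048], [0.0062, -0.0056], [0.0055, -0.0063]]
```

>>> play_rows --pt "0.0081 0.002 0 0 0 0" --pt "0.0083 0.001 0 0 0 0" --pt "0.0084 0 -0.0003 0 0 0" --pt "0.0083 -0.001 -0.0003 0 0 0" --pt "0.0081 -0.002 -0.0003 0 0 0" --pt "0.0078 -0.003 -0.0003 0 0 0" --pt "0.0074 -0.0039 -0.0003 0 0 0"

```text
clock: 17.75
tool_pos: [0.5815, -0.1085, 0.2156]
orientation: [179.5, -0.1, -96.1]
force: [-10.4, 3.0, 9.6]
opening: 0.017
gripper_force: 30.0
```

```bash
sed -i 's/.5537,-.157/.5537,-.1561/' q.py; python3 q.py
```

```text
R 0.05514206724920162 q 204.30226732084168 z 0.21558563259097893 Ft 10.502538939326348 Fr -2.69397021759787 Fz 9.616817120577712 17.75
```

>>> play_rows --pt "0.0069 -0.0048 -0.0003 0 0 0" --pt "0.0062 -0.0056 -0.0003 0 0 0" --pt "0.004 -0.0045 -0.0003 0 0 0" --pt "0 0 0 0 0 0" --pt "0 0 0 0 0 0"

```text
clock: 18.25
tool_pos: [0.5957, -0.1203, 0.2148]
orientation: [179.6, -0.0, -96.1]
force: [-6.8, 2.6, 6.0]
opening: 0.0173
gripper_force: 30.0
```

```bash
python3 q.py
```

```text
R 0.05521664478957033 q 223.5441294830668 z 0.21479319239974215 Ft 6.371702210169189 Fr -3.4996431380936217 Fz 5.98192097877739 18.25
```

>>> play_rows --pt "0.002 -0.0025 0 0 0 0" --pt "0 0 0 0 0 0"

```text
clock: 18.45
tool_pos: [0.5969, -0.1218, 0.2147]
orientation: [179.6, -0.0, -96.1]
force: [-8.7, 4.2, 7.9]
opening: 0.017
gripper_force: 30.0
```

>>> play_rows --pt "0 0 0 0 0 0" --pt "0 0 0 0 0 0" --pt "0 0 0 0 0 0" --gripper -0.09

```text
clock: 18.75
tool_pos: [0.6002, -0.1222, 0.215]
orientation: [179.9, -0.0, -96.0]
force: [-0.5, -0.3, 0.2]
opening: 0.0354
gripper_force: 0.0
```

>>> play_rows --pt "0 0 0.01 0 0 0" --pt "0 0 0.03 0 0 0" --pt "0 0 0.04 0 0 0" --pt "0 0 0.04 0 0 0" --pt "-0.03 -0.05 0.02 0 0 0" --pt "-0.03 -0.05 0 0 0 0" --pt "-0.03 -0.05 0 0 0 0" --pt "-0.03 -0.05 0 0 0 0" --pt "-0.03 -0.05 0 0 0 0" --pt "0 0 0 0 0 0"

```text
clock: 19.75
tool_pos: [0.478, -0.3258, 0.3282]
orientation: [180.0, -0.0, -96.3]
force: [1.1, 0.8, -0.3]
opening: 0.0399
gripper_force: 0.0
```

Run:
```python
from h import *
a,_=snap('scene','s4'); b,_=snap('top','t4')
A=cv2.resize(a[200:290,300:390],(400,400),interpolation=cv2.INTER_CUBIC)
B=cv2.resize(b[130:270,130:400],(780,404),interpolation=cv2.INTER_CUBIC)[:400,:]
B=cv2.resize(b[150:250,200:400],(400,200),interpolation=cv2.INTER_CUBIC)
o=np.zeros((400,800,3),np.uint8);o[:,:400]=A;o[:200,400:]=B;cv2.imwrite('pics/f4.png',o)
o=get_obs();print(o['tool_pos'],o['clock'])
```

```text
[ 0.4801018  -0.32312497  0.32784025] 19.85
```

View pics/f4.png

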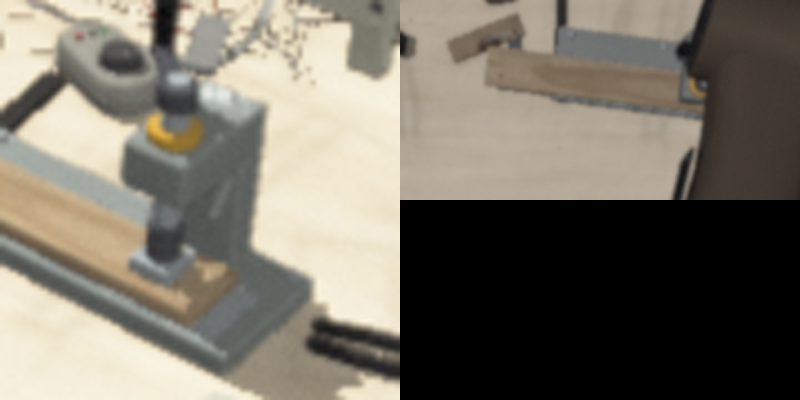

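The platen at (160,262) rests on the board, which lies straight on the bed. The crank is free, and the gripper is clear of everything.

```bash
python3 -c "
from plant import *
print(close_job())"
```

```text
the job is handed in; nothing more can be done
None
```

The board lies straight on the bed with the whole platen over it, clamped about a quarter turn (roughly 90°) past the contact I felt. To pin that contact down I wound about 30° past it, backed the crank off and felt it again. Board and crank are released, the other things were left alone, and the job was handed in at about 20 s.

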